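# Right the tipped filter modules and present the potted one to the code reader

### The arm

A 6-joint arm with a two-finger parallel gripper is mounted at the origin on the work surface. World frame = base frame: x ahead of the robot, y to its left, z up, the work surface at z = 0. Lengths are in mm, angles in rad, forces in N, time in s.
With the tool pointing down it reaches from about 325 to 775 mm from the base axis. Payload 9.3 kg.
Tool frame: the origin (TCP) lies midway between the tips of the shut fingers; the grasp point (between the pads) lies tcp_to_grasp behind it (tcp_to_grasp is the distance from the TCP to the grasp point, in mm); z points along the fingers, y is the line along which they close (so a half turn about z gives the same grasp; the last joint's range is limited). The gripper opens to 85 mm and grips with 20 to 120 N. Pads are 22 mm wide; open, the fingers measure 114 mm over their backs; the gripper's body (76 mm by 85 mm) begins 54 mm behind the grasp point. The pads swing forward as they close: fully open they stand 13 mm farther back than shut.
Start: joints at [-1.443, 0.259, 0.021, 1.334, 0, 1.418], TCP at [152.412, -528.458, 231.279] pointing down, gripper open.
Joint ranges: [-3.04, 3.04], [-0.91, 1.82], [-1.04, 1.36], [-1.92, 1.95], [-1.52, 1.45], [-3.14, 3.14]. Speed limits (rad/s): [2.22, 2.22, 2.79, 3.14, 3.14, 3.14].

### API

Orientations are given as a unit quaternion [w, x, y, z].
In Python, from cell import * gives the robot as it stands.
- The arm moves only by the tool arm_command, never from a script. Its argument "series" is a list that holds one entry, the list of rows, each a list of 5 numbers: the shift along the tool's x, y, z in cm, then the turn about the tool's z in degrees, then the gripper's target within -1 to 1 (fully open at 1, half-way at 0, shut at -1). A call has 1 to 8 rows; each row shifts and turns the commanded pose from where the row before left it, along the tool's axes as they then stand; what a row does not reach is not made up. A row lasts 1/10 s, in which the tool goes at most 50 mm and 8.59 degrees, less where a joint would pass 70% of its speed; a pose out of reach is approached as far as the arm can. A call is refused whole if a number of a shift passes 5 or a number of a turn 8.59, either way. A call with a gripper value outside its range is refused whole. The fingers move at their own pace and stop on an object; "squeeze" is the grip in N (left out, the last holds). Time passes only in rows, so rows that do not move let the fingers close. It gives the time, the measured TCP pose, the force, the opening and the grip force at its end, in the units of the state.
- get_obs(): the state, without advancing time (a new reading comes with each control period).
- capture(name): name is "scene" or "top" or "wrist"; returns the picture (420x560x3 uint8, red, green, blue); there is no depth.
- get_calibration(name): a dict with "fx", "fy", "cx", "cy" (pixels), "xyz" and "orientation" of the camera in the world; the wrist camera has in their place "T_tool_cam" (4x4, takes a point from camera to tool coordinates, whose origin is the TCP and whose axes are the flange's). Camera axes: x right, y down, z forward; pixel columns grow to the right and rows downward; lengths in mm; the calibration is good to about 2 mm. A picture is of the moment at which its call begins: read the wrist's pose just before it. get_calibration takes no time and is no camera call.
- close_job(): hands the job in; it is judged then, once.
The state is a dict: "time": time; "qpos": joint angles; "qvel": joint speeds; "joint_torque": joint torques, N m; "position": TCP position; "orientation": TCP orientation; "ft_force": force on the tool from outside, world axes, zero at the start; "torque": the same for the moment, N m; "width": finger opening in mm; "gripper_force": force on a finger pad.
Only numpy, scipy, OpenCV 4.12 (cv2) and the standard library are available. Lean on these libraries where they do the work, as an engineer would, in place of code of your own. Each camera call takes 0.05 s, during which the arm holds its last target. There are 200 camera calls.

### The job

Two look-alike filter modules have tipped over in the feed lane: one at a time, lift each clear of the lane to feel its weight and stand it upright in the lane again, cap up, among its neighbours, leaving the other parts as they are. The heavier one is the potted one: take that one up and hold it upright and still in front of the code reader's window, at window height and about 10 cm away, with its label facing the window; the lighter one stays standing in the lane. Finish while still holding the module there; do not put it down or let go.

Things in the scene. Friction and masses are not known exactly. Their poses are not given: they have to be found in the camera images.
- module_1: filter module: square aluminium can 44 x 44 mm with flat sides, 78 mm tall over its black end cap (ignore the small brass blades on the cap). Origin at its centre; +z points to the black cap, so upright means +z up. White label with a square code on its -y face. It starts lying along the lane, label up, cap towards either end of the lane.
- module_2: the other module: same look, size (44 x 44 x 78 mm) and frame as module_1 (origin at its centre, +z to the cap, label on the -y face), also lying in the lane, label up. One of the two is potted and weighs 370 to 470 g, the other is unpotted, 145 to 175 g; which one varies and cannot be seen.
- lane: feed lane, a fixed grey channel 470 mm long (its y) and 58 mm wide (its x), origin at the centre of its underside on the bench. Its floor is 3 mm above the bench; side lips 3 mm thick, 52 mm apart inside, and end stops reach 10 mm above the bench. The modules lie about 100 mm either side of its middle.
- reader: fixed code reader: grey head 60 mm wide, 70 mm tall, centred 140 mm above the bench, on a post 217 mm tall with a 100 mm square base. Origin on the bench under the head; it looks along its -x axis, level, roughly towards the robot.
- reader_window (a point): centre of the reader's round window, on the front face of its head, 140 mm above the bench; same axes as reader, so the part is presented on its -x side.
- heatsink: finned aluminium heat sink 40 x 34 mm, 32 mm tall, loose, standing in the lane as a neighbour; origin under its centre. Bystander: leave it as it is.
- relay: grey box relay 28 x 30 mm, 36 mm tall, loose, standing in the lane as a neighbour; origin under its centre. Bystander: leave it as it is.
- terminal_block: black stepped terminal block 44 x 30 mm, 34 mm tall, loose, standing in the lane as a neighbour; origin under its centre. Neighbours stand in any order, one between the modules, one beyond each, at least 25 mm from them. Bystander: leave it as it is.
- driver: screwdriver lying loose on the bench, about 200 mm long and 26 mm high; origin under its middle. Bystander: leave it as it is.
- tape_roll: roll of tape, 76 mm across, 19 mm high, lying loose on the bench; origin under its centre. Bystander: leave it as it is.
- dispenser: white bottle 54 mm across, 110 mm tall, standing loose on the bench; origin under its centre. Bystander: leave it as it is.
- solder_reel: reel of solder wire with grey flanges, 60 mm across, 45 mm tall, standing loose on the bench; origin under its centre. Bystander: leave it as it is.

How it is judged (in metres and radians):
On the way, in this order (a step that is already met when the one before it is completed fails the run):
1. one module has been lifted clear of the lane while the other still lies (((height (world z) of module_1 above 0.065 m and contact force between the fingers and module_1 above 1 N and contact force between module_1 and lane below 0.05 N and angle between module_2's own z axis and vertical above 1.2 rad) or (height (world z) of module_2 above 0.065 m and contact force between the fingers and module_2 above 1 N and contact force between module_2 and lane below 0.05 N and angle between module_1's own z axis and vertical above 1.2 rad))), for 0.2 s.
2. one module stands upright in the lane, let go, and the other has been lifted clear of the lane (((height (world z) of module_1 above 0.065 m and contact force between the fingers and module_1 above 1 N and contact force between module_1 and lane below 0.05 N and angle between module_2's own z axis and vertical below 0.1 rad and height (world z) of module_2 between 0.036 and 0.048 m and x of module_2 in the frame of lane between -0.012 and 0.012 m and y of module_2 in the frame of lane between -0.23 and 0.23 m and contact force between each of the arm, the fingers and module_2 below 0.1 N and linear speed of module_2 below 0.03 m/s) or (height (world z) of module_2 above 0.065 m and contact force between the fingers and module_2 above 1 N and contact force between module_2 and lane below 0.05 N and angle between module_1's own z axis and vertical below 0.1 rad and height (world z) of module_1 between 0.036 and 0.048 m and x of module_1 in the frame of lane between -0.012 and 0.012 m and y of module_1 in the frame of lane between -0.23 and 0.23 m and contact force between each of the arm, the fingers and module_1 below 0.1 N and linear speed of module_1 below 0.03 m/s))), for 0.2 s.
At the end, for the whole second after the job is handed in: Heavier module held still by the fingers, upright within 11 deg; window 40-170 mm before its label face, within 40 mm of that face's centre line and square to it within 20 deg. Lighter module stands free in the lane, upright within 6 deg, within 12 mm of its middle line ((((angle between module_1's own z axis and vertical below 0.2 rad and height (world z) of module_1 above 0.09 m and contact force between the fingers and module_1 above 1 N and contact force between module_1 and lane below 0.05 N and contact force between module_1 and reader below 0.05 N and y of reader_window in the frame of module_1 between -0.192 and -0.062 m and x of reader_window in the frame of module_1 between -0.04 and 0.04 m and z of reader_window in the frame of module_1 between -0.04 and 0.04 m and y of module_1 in the frame of reader_window between -0.045 and 0.045 m and angle between the y axis of module_1 and the x axis of reader_window, either way round below 0.35 rad and linear speed of module_1 below 0.03 m/s) and (angle between module_2's own z axis and vertical below 0.1 rad and height (world z) of module_2 between 0.036 and 0.048 m and x of module_2 in the frame of lane between -0.012 and 0.012 m and y of module_2 in the frame of lane between -0.23 and 0.23 m and contact force between each of the arm, the fingers and module_2 below 0.1 N and linear speed of module_2 below 0.03 m/s and contact force between module_2 and lane between 0.8 and 2.6 N)) or ((angle between module_2's own z axis and vertical below 0.2 rad and height (world z) of module_2 above 0.09 m and contact force between the fingers and module_2 above 1 N and contact force between module_2 and lane below 0.05 N and contact force between module_2 and reader below 0.05 N and y of reader_window in the frame of module_2 between -0.192 and -0.062 m and x of reader_window in the frame of module_2 between -0.04 and 0.04 m and z of reader_window in the frame of module_2 between -0.04 and 0.04 m and y of module_2 in the frame of reader_window between -0.045 and 0.045 m and angle between the y axis of module_2 and the x axis of reader_window, either way round below 0.35 rad and linear speed of module_2 below 0.03 m/s) and (angle between module_1's own z axis and vertical below 0.1 rad and height (world z) of module_1 between 0.036 and 0.048 m and x of module_1 in the frame of lane between -0.012 and 0.012 m and y of module_1 in the frame of lane between -0.23 and 0.23 m and contact force between each of the arm, the fingers and module_1 below 0.1 N and linear speed of module_1 below 0.03 m/s and contact force between module_1 and lane between 0.8 and 2.6 N)))); the arm keeps its last pose, push and grip.
It fails at once if a neighbour in the lane was moved more than 20 mm or tipped (distance of any of heatsink, relay, terminal_block from where it was at the start of the episode above 0.02 m or angle between any of heatsink, relay, terminal_block's own z axis and vertical above 0.35 rad).
It fails at once if another thing on the bench was moved more than 30 mm (distance of any of driver, tape_roll, dispenser, solder_reel from where it was at the start of the episode above 0.03 m).
It also fails if it takes over 66 s, if anything falls off the work surface, if the arm or the gripper's body presses on something with over 40 N, if the wrist force passes 120 N, or if a joint passes its speed limit or range.

## Working session

There is one attempt and no reset: what is moved stays moved. The work goes in short steps, Python scripts to look and compute and a tool call to move; the robot and the scene stay as the last step left them, time stands still between calls to the robot, and variables do not carry over. Pictures are saved under pics/ and viewed, at most 10 in all, crops included, and the job is handed in when it is done.

Besides the shell and the picture viewer there is one more tool, called after "Request:" by a JSON object that holds its "name" and its "arguments", one argument or row to a line. arm_command: Moves the arm, as the interface text tells. Its arguments: {"type":"object","properties":{"series":{"type":"array"},"squeeze":{"type":"number"}},"required":["series"]}

```bash
mkdir -p pics; ls
python3 - <<'E'
from cell import *
import cv2
print(get_obs())
for n in("top","scene"):
    im=capture(n); cv2.imwrite(f"pics/{n}0.png",im[:,:,::-1]); print(n,get_calibration(n))
print(get_calibration("wrist"))
try: print(tcp_to_grasp)
except Exception as e: print(e)
E
```

```text
pics
{'time': 0.0, 'qpos': array([-1.44262513e+00,  2.59216862e-01,  2.07328295e-02,  1.33369832e+00,
       -2.37746911e-05,  1.41817127e+00]), 'qvel': array([ 8.46672577e-04, -4.41432234e-04, -1.76415846e-03, -1.01759719e-03,
       -3.29489825e-06, -1.48842107e-04]), 'joint_torque': array([-4.00775434e-05, -5.55639946e+01,  3.44528782e+01,  1.37558984e-02,
       -1.47519954e-04,  1.73369799e-07]), 'position': array([ 152.35418117, -528.17385641,  230.64138042]), 'orientation': array([-6.93103793e-04,  9.90160123e-01,  1.39937309e-01, -3.41327539e-06]), 'ft_force': array([-0.16968117,  0.10542788, -0.13716971]), 'torque': array([ 0.05013965, -0.01240944,  0.01084761]), 'gripper_force': 0.0, 'width': 85.35853662089194}
top {'fx': 492.0435437678564, 'fy': 492.0435437678564, 'cx': 275.2837340470647, 'cy': 205.91688564166355, 'xyz': array([ 447.24369462,   17.07467193, 1609.2011244 ]), 'orientation': array([-0.01952769,  0.71366503, -0.69970239,  0.02678543])}
scene {'fx': 425.3517237999462, 'fy': 425.3517237999462, 'cx': 282.68103021490384, 'cy': 207.67013708047378, 'xyz': array([1273.19745098,  267.68188433,  763.2643125 ]), 'orientation': array([-0.23620499,  0.51001254,  0.75316558, -0.34181284])}
{'fx': 292.18962017671726, 'fy': 292.18962017671726, 'cx': 278.1034640730847, 'cy': 210.8746124819456, 'T_tool_cam': array([[ 6.25552945e-04, -9.46133948e-01, -3.23774861e-01,
         8.35684516e+01],
       [ 9.99999766e-01,  5.02623628e-04,  4.63295763e-04,
        -2.55893624e-01],
       [-2.75602954e-04, -3.23775075e-01,  9.46134042e-01,
        -1.41387315e+02],
       [ 0.00000000e+00,  0.00000000e+00,  0.00000000e+00,
         1.00000000e+00]])}
18.700000000000003
```

View pics/top0.png

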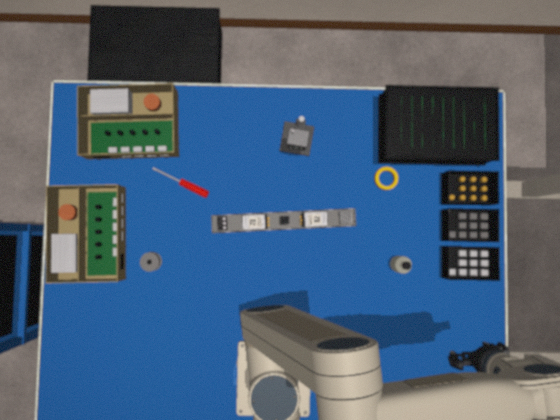

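View pics/scene0.png

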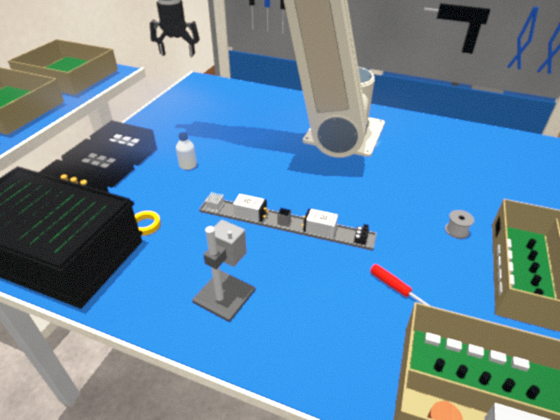

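The top view shows the lane running along y from about (212,224) to (356,216). The modules are near (254,222) and (316,219), and the reader is at (297,137). In the scene view the modules are at (250,207) and (322,223). I'll enlarge these to find the cap ends and get rough positions.

```bash
cat > h.py <<'E'
import numpy as np, cv2
from cell import *
from scipy.spatial.transform import Rotation as R
def rot(q): return R.from_quat([q[1],q[2],q[3],q[0]]).as_matrix()
def cam(n):
    c=get_calibration(n)
    if n!="wrist": return c,rot(c["orientation"]),np.array(c["xyz"])
    o=get_obs(); Rt=rot(o["orientation"]); T=c["T_tool_cam"]
    return c,Rt@T[:3,:3],Rt@T[:3,3]+o["position"]
def unproj(cm,u,v,z):
    c,Rc,t=cm; d=Rc@np.array([(u-c["cx"])/c["fx"],(v-c["cy"])/c["fy"],1]); return t+d*(z-t[2])/d[2]
def proj(cm,p):
    c,Rc,t=cm; q=Rc.T@(np.array(p)-t); return np.array([c["fx"]*q[0]/q[2]+c["cx"],c["fy"]*q[1]/q[2]+c["cy"]])
E
python3 - <<'E'
from h import *
np.set_printoptions(precision=1,suppress=True)
a=cv2.imread("pics/top0.png")[195:245,200:370]; b=cv2.imread("pics/scene0.png")[185:255,190:390]
f=lambda i,k:cv2.resize(i,None,fx=k,fy=k,interpolation=cv2.INTER_CUBIC)
a=f(a,4.7);b=f(b,4)[:, :799]; A=np.zeros((a.shape[0]+b.shape[0],800,3),np.uint8);A[:a.shape[0],:a.shape[1]]=a;A[a.shape[0]:,:b.shape[1]]=b
cv2.imwrite("pics/m0.png",A)
cm=cam("top")
for n,u,v,z in [("laneL",212,224,10),("laneR",356,216,10),("mL",254,222,47),("mR",316,219,47),("head",297,137,175),("disp",401,265,110),("spool",150,262,45)]: print(n,unproj(cm,u,v,z))
E
```

```text
laneL [489.4 205.9  10. ]
laneR [ 524.7 -262.    10. ]
mL [497.4  68.6  47. ]
mR [ 510.8 -128.2   47. ]
head [746.4 -56.8 175. ]
disp [ 373.6 -382.8  110. ]
spool [364.9 393.6  45. ]
```

View pics/m0.png

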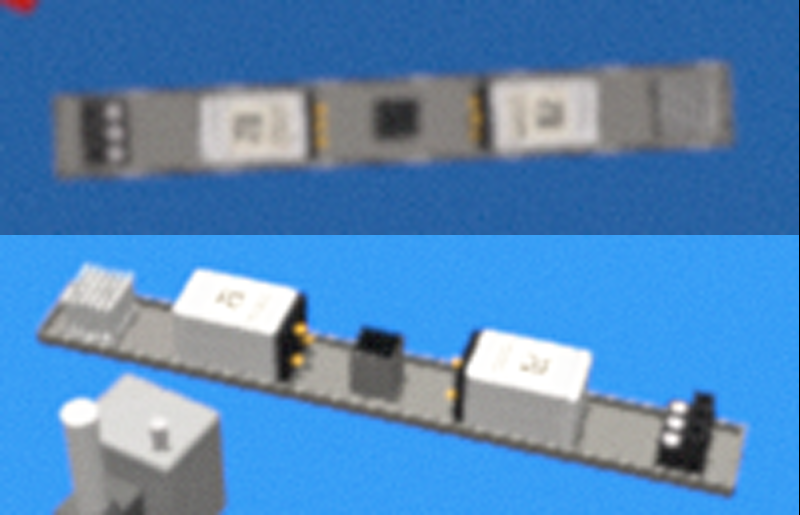

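The enlarged views show both modules with their caps (black, brass blades) facing the middle of the lane. In the top view the caps are at about px 268 and 302. The relay stands between them, the terminal block is at the +y end and the heatsink at the -y end. I'll move above the -y module (R), turning the fingers across the lane.

Request:
{"name": "arm_command", "arguments": {
  "series": [
    [[3.8,-2.6,0,0,1],[3.8,-2.6,0,0,1],[3.8,-2.6,0,0,1],[3.8,-2.6,0,0,1],[3.8,-2.6,0,0,1],[3.8,-2.6,0,0,1],[3.8,-2.6,0,0,1],[3.8,-2.6,0,0,1]]
  ],
  "squeeze": 20
}}

```text
time: 0.9
position: [387.6, -242.6, 231.2]
orientation: [-0.0, 0.99, 0.14, -0.0]
ft_force: [0.2, -1.1, 0.0]
width: 85.5
gripper_force: 0.0
```

Request:
{"name": "arm_command", "arguments": {
  "series": [
    [[3.8,-2.6,0,0,1],[3.8,-2.6,0,0,1],[3.8,-2.6,0,0,1],[3.8,-2.6,0,0,1],[0,0,0,-7.8,1],[0,0,0,-7.8,1]]
  ]
}}

```text
time: 1.5
position: [504.6, -100.7, 230.6]
orientation: [-0.0, 0.961, 0.277, -0.001]
ft_force: [-0.6, -0.8, -0.6]
width: 85.5
gripper_force: 0.0
```

Request:
{"name": "arm_command", "arguments": {
  "series": [
    [[0,0,0,-7.8,1],[0,0,0,-7.8,1],[0,0,0,-7.8,1],[0,0,0,-7.8,1],[0,0,0,-7.8,1],[0,0,0,-7.8,1],[0,0,0,-7.8,1],[0,0,0,-7.8,1]]
  ]
}}

```text
time: 2.3
position: [503.9, -102.3, 230.9]
orientation: [-0.0, 0.679, 0.734, -0.0]
ft_force: [0.4, -0.3, 0.1]
width: 85.5
gripper_force: 0.0
```

Run:
```python
from h import *
np.set_printoptions(precision=3,suppress=True)
import time
cm=cam("wrist"); im=capture("wrist"); cv2.imwrite("pics/w1.png",im[:,:,::-1])
t=capture("top")
o=get_obs(); print(o["position"],rot(o["orientation"]),o["time"],o["qpos"])
```

```text
[ 503.943 -102.271  230.974] [[-0.073  0.997 -0.001]
 [ 0.997  0.073  0.   ]
 [ 0.    -0.001 -1.   ]] 2.4 [-0.364  0.198 -0.06   1.313 -0.     1.134]
```

View pics/w1.png

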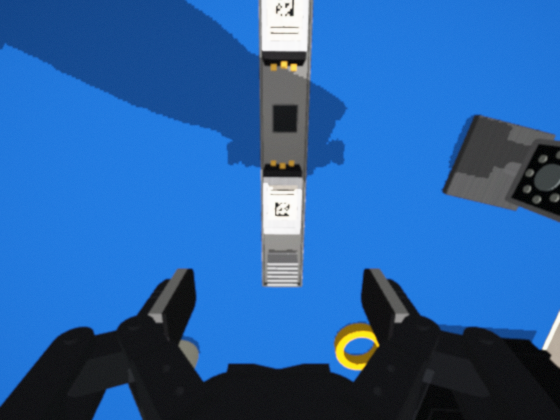

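The wrist view shows the lane vertical in the image along column ~284. R's top runs from the cap end at row ~166 to its bottom end at row ~235. L's cap end is at row ~62, and the reader base's left edge goes from (479,115) to (444,192).

Run:
```python
from h import *
np.set_printoptions(precision=1,suppress=True)
cm=cam("wrist")
for n,u,v,z in [("Rcap",283,166,47),("Rbot",283,235,47),("Lcap",285,62,47),("lane L edge",262,120,10),("lane R edge",308,120,10),("laneR lo",302,285,10),("laneL lo",263,285,10),("base1",479,115,8),("base2",444,192,8),("base3",518,210,8)]: print(n,unproj(cm,u,v,z))
t=cam("top")
for n,u,v in [("Lcap",268,221.5),("Lbot",242.5,223),("Rcap",302.3,220),("Rbot",327.2,218)]: print(n,unproj(t,u,v,47))
```

```text
Rcap [507.5 -76.5  47. ]
Rbot [ 514.2 -160.2   47. ]
Lcap [501.2  28.   47. ]
lane L edge [479.4 -30.4  10. ]
lane R edge [533.8 -26.4  10. ]
laneR lo [ 549.4 -252.    10. ]
laneL lo [ 493.6 -256.2   10. ]
base1 [735.3  -5.8   8. ]
base2 [ 718.3 -101.6    8. ]
base3 [ 821.6 -118.5    8. ]
Lcap [499.8  24.2  47. ]
Lbot [493.5 105.   47. ]
Rcap [506.8 -84.7  47. ]
Rbot [ 514.7 -163.8   47. ]
```

Request:
{"name": "arm_command", "arguments": {
  "series": [
    [[1.6,0.5,4.4,0,1],[0,0,4.4,0,1],[0,0,4.4,0,1],[0,0,4.4,0,1],[0,0,3.5,0,1],[0,0,1.0,0,1],[0,0,0,0,1]]
  ]
}}

```text
time: 3.1
position: [507.3, -85.8, 9.4]
orientation: [-0.001, 0.682, 0.731, -0.001]
ft_force: [1.1, 0.2, -0.6]
width: 85.3
gripper_force: 0.0
```

Request:
{"name": "arm_command", "arguments": {
  "series": [
    [[0,0,0,0,0.0],[0,0,0,0,0.0],[0,0,0,0,0.0],[0,0,0,0,0.0]]
  ],
  "squeeze": 20
}}

```text
time: 3.5
position: [508.8, -86.3, 11.8]
orientation: [0.001, 0.682, 0.732, 0.001]
ft_force: [-1.2, 0.5, 8.1]
width: 43.6
gripper_force: 19.6
```

Run:
```python
from h import *
cm=cam("wrist"); im=capture("wrist"); cv2.imwrite("pics/w2.png",im[:,:,::-1])
o=get_obs(); print(o["position"],o["time"],o["width"],o["gripper_force"],o["ft_force"])
```

```text
[508.81929269 -86.31334656  11.85120025] 3.55 43.86512930746409 19.559435611590743 [-0.72130068  0.111331    7.05693667]
```

View pics/w2.png

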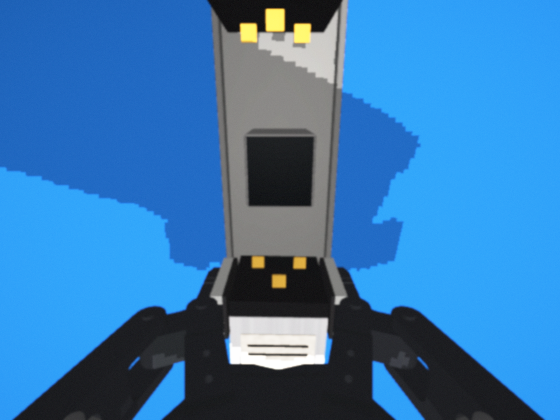

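The view shows both pads gripping the module just at the cap end, with the relay clear ahead of it. Lifting.

Request:
{"name": "arm_command", "arguments": {
  "series": [
    [[0,0,-1,0,0],[0,0,-1,0,0],[0,0,-1,0,0],[0,0,-1,0,0],[0,0,-2,0,0],[0,0,-2,0,0],[0,0,-2,0,0],[0,0,0,0,0]]
  ]
}}

```text
time: 4.35
position: [509.3, -86.4, 113.2]
orientation: [0.002, 0.681, 0.732, 0.001]
ft_force: [0.3, 0.2, -1.5]
width: 43.7
gripper_force: 21.1
```

Request:
{"name": "arm_command", "arguments": {
  "series": [
    [[0,0,0,0,0],[0,0,0,0,0],[0,0,0,0,0]]
  ]
}}

```text
time: 4.65
position: [507.4, -85.9, 109.3]
orientation: [-0.001, 0.681, 0.732, -0.0]
ft_force: [-0.6, -0.0, -2.1]
width: 43.8
gripper_force: 21.1
```

Run:
```python
from h import *
w=capture("wrist");s=capture("scene")
cv2.imwrite("pics/w3.png",np.hstack([w[200:,120:440],cv2.resize(s[120:260,180:400],None,fx=2,fy=2)[:220]])[:,:,::-1])
for i in range(3):
    o=get_obs(); print(o["position"],o["time"],o["width"],o["gripper_force"],o["ft_force"],o["torque"]); capture("top")
```

```text
[507.60668861 -85.9049922  109.58195042] 4.75 43.816575306267694 21.0674323013518 [-1.37121042  0.33426988 -1.35091812] [ 0.04501906  0.00458788 -0.03013859]
[507.67287122 -85.91984139 109.69431913] 4.8 43.44945883168348 21.06719189963769 [ 0.4798167   0.46982324 -1.43395331] [0.04157149 0.04904875 0.01734888]
[507.78808292 -85.93807652 109.83656363] 4.85 43.643566740564644 21.065077933017164 [-0.18026539 -0.33894854 -1.34646868] [ 0.10288605 -0.0266599  -0.02285991]
```

View pics/w3.png

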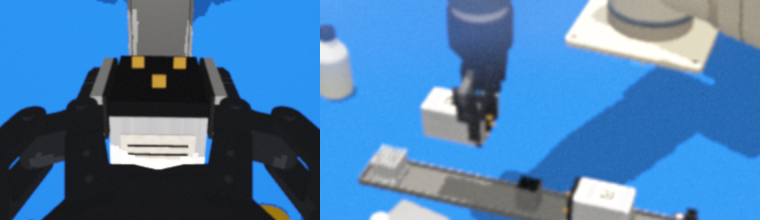

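Weight reads about 1.4 N, so R looks like the light module. The picture shows it still horizontal in the grip, with no swing. I'll lower it near the floor and ease the grip so it pivots.

Request:
{"name": "arm_command", "arguments": {
  "series": [
    [[-1.5,0,2,0,0],[0,0,3,0,0],[0,0,2.8,0,0],[0,0,0,0,0.01],[0,0,0,0,0.01]]
  ]
}}

```text
time: 5.4
position: [509.0, -100.9, 32.5]
orientation: [-0.0, 0.681, 0.732, -0.0]
ft_force: [-0.5, -0.3, -2.3]
width: 44.3
gripper_force: 21.4
```

Request:
{"name": "arm_command", "arguments": {
  "series": [
    [[0,0,0,0,0.02],[0,0,0,0,0.02]]
  ]
}}

```text
time: 5.6
position: [509.9, -101.2, 33.7]
orientation: [0.001, 0.681, 0.732, 0.0]
ft_force: [0.2, -0.5, -1.7]
width: 44.1
gripper_force: 21.4
```

Request:
{"name": "arm_command", "arguments": {
  "series": [
    [[0,0,0,0,0.025],[0,0,0,0,0.025]]
  ]
}}

```text
time: 5.8
position: [509.3, -101.0, 32.9]
orientation: [0.001, 0.681, 0.732, 0.0]
ft_force: [0.4, 0.1, -1.7]
width: 43.9
gripper_force: 18.7
```

Request:
{"name": "arm_command", "arguments": {
  "series": [
    [[0,0,0,0,0.028],[0,0,0,0,0.028]]
  ]
}}

```text
time: 6.0
position: [509.0, -101.0, 32.4]
orientation: [0.0, 0.681, 0.732, 0.0]
ft_force: [0.1, 0.4, -1.1]
width: 44.2
gripper_force: 13.0
```

Request:
{"name": "arm_command", "arguments": {
  "series": [
    [[0,0,0,0,0.031],[0,0,0,0,0.031]]
  ]
}}

```text
time: 6.2
position: [509.0, -100.9, 32.3]
orientation: [-0.0, 0.681, 0.732, -0.0]
ft_force: [-0.7, -0.3, -1.6]
width: 43.9
gripper_force: 8.0
```

Request:
{"name": "arm_command", "arguments": {
  "series": [
    [[0,0,0,0,0.034],[0,0,0,0,0.034]]
  ]
}}

```text
time: 6.4
position: [509.1, -101.0, 32.3]
orientation: [0.0, 0.681, 0.732, 0.0]
ft_force: [0.1, 0.7, -1.6]
width: 44.1
gripper_force: 0.8
```

```bash
cat >> h.py <<'E'
def look(tag):
    im=capture("wrist"); cv2.imwrite(f"pics/{tag}.png",im[:,:,::-1]); o=get_obs()
    h=cv2.cvtColor(im,cv2.COLOR_RGB2HSV); m=cv2.inRange(h,(15,120,120),(35,255,255)); m[:225]=0; m[:,:225]=0;m[:,335:]=0
    n,_,st,ce=cv2.connectedComponentsWithStats(m); b=[(tuple(ce[i].round(1)),int(st[i,4])) for i in range(1,n) if st[i,4]>15]
    print(tag,o["time"].__round__(2),o["position"].round(1),"w",round(o["width"],1),"F",round(o["gripper_force"],1),"ft",o["ft_force"].round(1),"blades",b)
E
python3 - <<'E'
from h import *
look("w4")
E
```

```text
w4 6.45 [ 509.1 -101.    32.3] w 44.2 F 0.8 ft [-0.1 -0.  -0.8] blades [((np.float64(259.0), np.float64(240.0)), 117), ((np.float64(296.4), np.float64(239.8)), 123), ((np.float64(277.6), np.float64(253.6)), 144)]
```

View pics/w4.png

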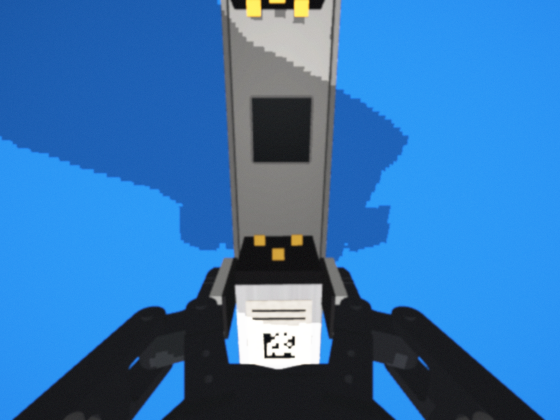

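The picture shows the module slid down flat onto the lane floor, label visible and not tilted, and the relay untouched. Grip force follows the finger target finely (8 N at 0.031, 0.8 N at 0.034). I'll regrip low and lightly, then swing the cap end along an arc about the bottom edge.

Request:
{"name": "arm_command", "arguments": {
  "series": [
    [[0,0,0,0,0.2],[0,0,2.1,0,0.2],[0,0,0,0,0.1],[0,0,0,0,0.033],[0,0,0,0,0.033],[0,0,0,0,0.033],[0,0,0,0,0.033]]
  ]
}}

```text
time: 7.15
position: [509.3, -101.1, 11.8]
orientation: [0.0, 0.681, 0.732, 0.0]
ft_force: [0.8, -0.3, 0.7]
width: 44.3
gripper_force: 0.3
```

Request:
{"name": "arm_command", "arguments": {
  "series": [
    [[-0.36,0,-0.7,0,0.033],[-0.36,0,-0.7,0,0.033],[0,0,0,0,0.033],[0,0,0,0,0.033]]
  ]
}}

```text
time: 7.55
position: [510.0, -108.5, 25.8]
orientation: [0.001, 0.682, 0.732, 0.0]
ft_force: [1.8, 0.2, -0.1]
width: 44.2
gripper_force: 0.5
```

Run:
```python
from h import *
look("w5")
```

```text
w5 7.6 [ 509.9 -108.4   25.6] w 44.0 F 0.5 ft [ 1.5 -0.1  1.4] blades [((np.float64(258.5), np.float64(233.5)), 140), ((np.float64(297.5), np.float64(233.5)), 140), ((np.float64(278.0), np.float64(247.5)), 156)]
```

Request:
{"name": "arm_command", "arguments": {
  "series": [
    [[0.72,0,1.3,0,0.1],[0,0,0,0,0.05],[0,0,0,0,0.031],[0,0,0,0,0.031],[0,0,0,0,0.031]]
  ]
}}

```text
time: 8.1
position: [509.1, -101.1, 12.5]
orientation: [0.0, 0.681, 0.732, 0.0]
ft_force: [0.9, 1.2, 0.5]
width: 44.2
gripper_force: 0.6
```

Request:
{"name": "arm_command", "arguments": {
  "series": [
    [[-0.36,0,-0.7,0,0.031],[-0.36,0,-0.7,0,0.031],[0,0,0,0,0.031]]
  ]
}}

```text
time: 8.4
position: [510.4, -109.0, 27.7]
orientation: [0.001, 0.682, 0.732, 0.0]
ft_force: [0.7, -0.1, 0.5]
width: 44.1
gripper_force: 0.7
```

Run:
```python
from h import *
look("w6")
```

```text
w6 8.45 [ 510.2 -108.8   27.2] w 44.2 F 0.4 ft [ 0.5 -0.5  1. ] blades [((np.float64(258.6), np.float64(232.5)), 137), ((np.float64(297.5), np.float64(232.9)), 131), ((np.float64(278.0), np.float64(246.5)), 155)]
```

Request:
{"name": "arm_command", "arguments": {
  "series": [
    [[0.72,0,1.5,0,0.1],[0,0,0,0,0.0],[0,0,0,0,0.0],[0,0,0,0,0.0],[0,0,0,0,0.029],[0,0,0,0,0.031],[0,0,0,0,0.032]]
  ]
}}

```text
time: 9.15
position: [509.1, -101.1, 11.5]
orientation: [0.0, 0.681, 0.732, 0.0]
ft_force: [-1.0, 0.3, 0.3]
width: 44.2
gripper_force: 0.1
```

Request:
{"name": "arm_command", "arguments": {
  "series": [
    [[-0.36,0,-0.7,0,0.032],[-0.36,0,-0.7,0,0.032],[0,0,0,0,0.032]]
  ]
}}

```text
time: 9.45
position: [510.3, -109.0, 26.6]
orientation: [0.001, 0.682, 0.732, 0.0]
ft_force: [0.8, -0.6, 1.6]
width: 44.2
gripper_force: 0.6
```

Run:
```python
from h import *
look("w7")
```

```text
w7 9.5 [ 510.1 -108.7   26.2] w 44.0 F 0.3 ft [ 1.  -0.6 -0.2] blades [((np.float64(258.6), np.float64(234.0)), 130), ((np.float64(297.5), np.float64(234.1)), 130), ((np.float64(278.0), np.float64(248.0)), 166)]
```

Request:
{"name": "arm_command", "arguments": {
  "series": [
    [[0.72,0,1.5,0,0.1],[0,0,0,0,0.0],[0,0,0,0,0.0],[0,0,0,0,0.0],[0,0,0,0,0.018],[0,0,0,0,0.018]]
  ]
}}

```text
time: 10.1
position: [509.1, -101.1, 10.5]
orientation: [0.0, 0.681, 0.732, 0.0]
ft_force: [0.0, -0.2, -1.0]
width: 44.1
gripper_force: 20.8
```

Request:
{"name": "arm_command", "arguments": {
  "series": [
    [[0,0,0,0,0.022],[0,0,0,0,0.022]]
  ]
}}

```text
time: 10.3
position: [509.0, -101.0, 10.3]
orientation: [0.0, 0.681, 0.732, 0.0]
ft_force: [0.7, 0.2, -1.1]
width: 43.8
gripper_force: 20.8
```

Request:
{"name": "arm_command", "arguments": {
  "series": [
    [[0,0,0,0,0.025],[0,0,0,0,0.025]]
  ]
}}

```text
time: 10.5
position: [509.0, -101.0, 10.3]
orientation: [0.0, 0.681, 0.732, -0.0]
ft_force: [-0.2, -0.6, -2.2]
width: 44.3
gripper_force: 15.6
```

Request:
{"name": "arm_command", "arguments": {
  "series": [
    [[0,0,0,0,0.0265],[0,0,0,0,0.0265]]
  ]
}}

```text
time: 10.7
position: [509.0, -101.0, 10.3]
orientation: [-0.0, 0.681, 0.732, -0.0]
ft_force: [0.5, -0.3, -1.5]
width: 43.9
gripper_force: 11.4
```

Request:
{"name": "arm_command", "arguments": {
  "series": [
    [[0,0,0,0,0.0287],[0,0,0,0,0.0287]]
  ]
}}

```text
time: 10.9
position: [509.0, -101.0, 10.3]
orientation: [0.0, 0.681, 0.732, -0.0]
ft_force: [0.6, 1.0, -1.7]
width: 44.1
gripper_force: 5.8
```

Request:
{"name": "arm_command", "arguments": {
  "series": [
    [[-0.2,0,-0.5,0,0.0287],[-0.3,0,-0.6,0,0.0287],[-0.3,0,-0.5,0,0.0287],[0,0,0,0,0.0287]]
  ]
}}

```text
time: 11.3
position: [510.3, -109.7, 27.3]
orientation: [0.001, 0.682, 0.732, 0.0]
ft_force: [0.2, 0.4, -1.2]
width: 44.2
gripper_force: 5.8
```

Run:
```python
from h import *
look("w8")
```

```text
w8 11.35 [ 509.9 -109.4   26.8] w 44.4 F 5.8 ft [-0.7  0.8 -1.7] blades [((np.float64(256.8), np.float64(263.0)), 167), ((np.float64(299.1), np.float64(262.6)), 157), ((np.float64(278.0), np.float64(282.1)), 195)]
```

Request:
{"name": "arm_command", "arguments": {
  "series": [
    [[0,0,0,0,0.0292],[0,0,0,0,0.0292]]
  ]
}}

```text
time: 11.55
position: [509.4, -108.8, 26.1]
orientation: [-0.0, 0.681, 0.732, -0.0]
ft_force: [0.2, -0.3, -1.8]
width: 43.8
gripper_force: 4.6
```

```bash
python3 -c "
from h import *
look('w9')"
```

```text
w9 11.6 [ 509.4 -108.8   26.1] w 43.7 F 4.6 ft [ 0.   0.  -2.2] blades [((np.float64(256.9), np.float64(263.0)), 166), ((np.float64(299.0), np.float64(262.6)), 157), ((np.float64(277.9), np.float64(282.2)), 197)]
```

Request:
{"name": "arm_command", "arguments": {
  "series": [
    [[0,0,0,0,0.0297],[0,0,0,0,0.0297]]
  ]
}}

```text
time: 11.8
position: [509.5, -108.9, 26.2]
orientation: [-0.0, 0.681, 0.732, -0.0]
ft_force: [0.3, -0.1, -0.8]
width: 43.9
gripper_force: 1.7
```

```bash
python3 -c "
from h import *
look('w10')"
```

```text
w10 11.85 [ 509.5 -108.9   26.2] w 44.1 F 1.7 ft [ 0.5 -0.8 -2.2] blades [((np.float64(256.5), np.float64(258.0)), 144), ((np.float64(299.7), np.float64(258.1)), 143), ((np.float64(278.0), np.float64(284.5)), 175)]
```

Request:
{"name": "arm_command", "arguments": {
  "series": [
    [[0,0,0,0,0.0302],[0,0,0,0,0.0302]]
  ]
}}

```text
time: 12.05
position: [509.6, -108.9, 26.3]
orientation: [-0.0, 0.681, 0.732, -0.0]
ft_force: [-0.0, 0.3, -1.4]
width: 43.7
gripper_force: 0.7
```

```bash
python3 -c "
from h import *
look('w11')"
```

```text
w11 12.1 [ 509.6 -108.9   26.3] w 44.2 F 0.7 ft [-0.6  0.6 -0.4] blades [((np.float64(256.6), np.float64(258.0)), 143), ((np.float64(299.7), np.float64(258.1)), 143), ((np.float64(278.0), np.float64(284.5)), 175)]
```

Easing to ~1.7 N let it rotate in the grip (blade spacing grew from 19 to 26 px). I'll continue the arc at that grip.

Request:
{"name": "arm_command", "arguments": {
  "series": [
    [[0,0,0,0,0.0294],[-0.5,0,-0.6,0,0.0294],[-0.5,0,-0.6,0,0.0294],[0,0,0,0,0.0294]]
  ]
}}

```text
time: 12.5
position: [511.1, -119.9, 39.4]
orientation: [0.001, 0.682, 0.732, 0.0]
ft_force: [0.1, 1.7, 1.3]
width: 44.0
gripper_force: 1.7
```

```bash
python3 -c "
from h import *
look('w12')"
```

```text
w12 12.55 [ 510.9 -119.5   39. ] w 43.9 F 1.9 ft [ 0.1  0.5 -0.2] blades [((np.float64(256.0), np.float64(254.5)), 127), ((np.float64(300.0), np.float64(254.5)), 127), ((np.float64(278.1), np.float64(286.4)), 143)]
```

Request:
{"name": "arm_command", "arguments": {
  "series": [
    [[-0.6,0,-0.5,0,0.0294],[-0.6,0,-0.5,0,0.0294],[0,0,0,0,0.0294]]
  ]
}}

```text
time: 12.85
position: [511.6, -131.9, 49.1]
orientation: [0.001, 0.682, 0.732, 0.0]
ft_force: [0.2, 1.1, 0.5]
width: 43.9
gripper_force: 1.6
```

```bash
python3 -c "
from h import *
look('w13')"
```

```text
w13 12.9 [ 511.5 -131.5   48.7] w 44.3 F 1.7 ft [0.3 0.9 0.9] blades [((np.float64(255.8), np.float64(252.9)), 117), ((np.float64(300.3), np.float64(252.9)), 118), ((np.float64(278.2), np.float64(287.9)), 100)]
```

Request:
{"name": "arm_command", "arguments": {
  "series": [
    [[-0.6,0,-0.4,0,0.0292],[-0.7,0,-0.4,0,0.0292],[-0.7,0,-0.3,0,0.0292],[-0.7,0,-0.2,0,0.0292],[0,0,0,0,0.0292]]
  ]
}}

```text
time: 13.4
position: [513.4, -159.0, 61.6]
orientation: [0.0, 0.682, 0.732, 0.0]
ft_force: [0.0, 0.7, 0.2]
width: 43.7
gripper_force: 1.8
```

```bash
python3 -c "
from h import *
look('w14')"
```

```text
w14 13.45 [ 513.3 -158.5   61.5] w 43.9 F 1.8 ft [0.6 0.6 0.9] blades [((np.float64(254.8), np.float64(253.0)), 40), ((np.float64(301.3), np.float64(253.0)), 41), ((np.float64(278.2), np.float64(292.0)), 42)]
```

Request:
{"name": "arm_command", "arguments": {
  "series": [
    [[-0.7,0,-0.1,0,0.0292],[-0.7,0,0,0,0.0292],[-0.7,0,0.1,0,0.0292],[0,0,0,0,0.0292]]
  ]
}}

```text
time: 13.85
position: [514.7, -179.9, 61.1]
orientation: [0.0, 0.682, 0.732, -0.0]
ft_force: [-0.1, -1.0, 1.9]
width: 43.9
gripper_force: 1.9
```

```bash
python3 -c "
from h import *
look('w15')
s=capture('scene'); cv2.imwrite('pics/s15.png',np.hstack([cv2.resize(cv2.imread('pics/w15.png'),(400,300)),cv2.resize(s[130:280,190:390,::-1],(400,300))]))"
```

```text
w15 13.9 [ 514.6 -179.5   61.2] w 43.7 F 1.8 ft [ 0.5 -0.3  1.2] blades [((np.float64(253.7), np.float64(260.5)), 60), ((np.float64(302.8), np.float64(260.5)), 58), ((np.float64(278.2), np.float64(299.7)), 81)]
```

View pics/s15.png

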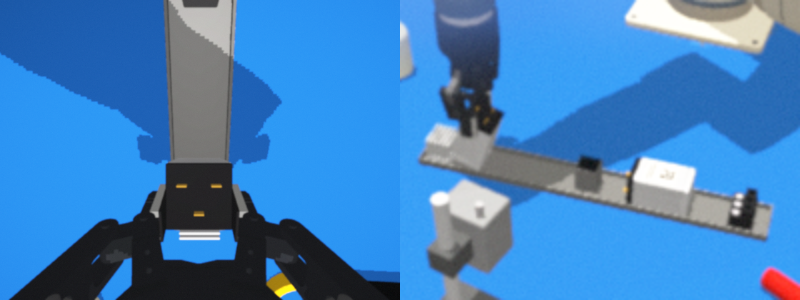

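The module is tipped most of the way up: in the wrist view the cap faces the camera with the heatsink's fins just behind it. The heatsink is too close, so I'll grip firmer, lift slightly, shift about 60 mm back toward +y and set it down before finishing the tilt.

Request:
{"name": "arm_command", "arguments": {
  "series": [
    [[0,0,0,0,0.015],[0,0,0,0,0.015],[0,0,-1.2,0,0.015],[3,0,0,0,0.015],[3,0,0,0,0.015],[0,0,0.8,0,0.015],[0,0,0,0,0.015]]
  ]
}}

```text
time: 14.65
position: [509.9, -118.2, 65.1]
orientation: [-0.0, 0.681, 0.732, -0.0]
ft_force: [-0.5, -0.8, -1.5]
width: 43.8
gripper_force: 18.6
```

```bash
python3 -c "
from h import *
look('w16')"
```

```text
w16 14.7 [ 510.2 -118.8   65.4] w 43.4 F 18.6 ft [-0.6  0.5 -1.5] blades [((np.float64(254.0), np.float64(259.6)), 56), ((np.float64(302.2), np.float64(259.5)), 56), ((np.float64(278.0), np.float64(299.6)), 82)]
```

Request:
{"name": "arm_command", "arguments": {
  "series": [
    [[0,0,0.3,0,0.015],[0,0,0,0,0.015],[0,0,0,0,0.015]]
  ]
}}

```text
time: 15.0
position: [510.3, -119.4, 62.2]
orientation: [-0.0, 0.682, 0.732, -0.0]
ft_force: [0.0, 1.1, -1.2]
width: 43.6
gripper_force: 18.6
```

Same tilt, held. Now I'll lower until it touches, loosen and finish the arc.

Request:
{"name": "arm_command", "arguments": {
  "series": [
    [[0,0,0.2,0,0.015],[0,0,0,0,0.0255],[0,0,0,0,0.028],[0,0,0,0,0.0288],[0,0,0,0,0.0288]]
  ]
}}

```text
time: 15.5
position: [510.7, -119.5, 61.0]
orientation: [0.001, 0.682, 0.732, 0.0]
ft_force: [-1.7, -1.4, 6.0]
width: 43.6
gripper_force: 4.2
```

Request:
{"name": "arm_command", "arguments": {
  "series": [
    [[-0.5,0,0.1,0,0.0288],[-0.5,0,0.1,0,0.0288],[-0.6,0,0.2,0,0.0288],[-0.3,0,0.1,0,0.0288],[0,0,0,0,0.0288]]
  ]
}}

```text
time: 16.0
position: [511.7, -138.6, 55.0]
orientation: [-0.0, 0.682, 0.732, -0.0]
ft_force: [-0.6, -0.0, -0.8]
width: 44.1
gripper_force: 3.4
```

```bash
python3 -c "
from h import *
look('w17')"
```

```text
w17 16.05 [ 511.6 -138.2   55. ] w 44.3 F 3.4 ft [-0.2 -0.2 -0.3] blades [((np.float64(252.7), np.float64(272.8)), 113), ((np.float64(303.5), np.float64(272.8)), 114), ((np.float64(278.1), np.float64(308.6)), 131)]
```

The blade geometry says it's about upright. Release, rise and check from above.

Request:
{"name": "arm_command", "arguments": {
  "series": [
    [[0,0,0,0,0.05],[0,0,0,0,0.15],[0,0,0,0,0.4],[0,0,0,0,0.8],[0,0,-3,0,1],[0,0,-5,0,1],[0,0,-5,0,1],[3,0,-3,0,1]]
  ]
}}

```text
time: 16.85
position: [510.6, -109.8, 218.8]
orientation: [0.002, 0.682, 0.731, 0.001]
ft_force: [1.0, 0.6, 0.7]
width: 85.4
gripper_force: 0.0
```

```bash
python3 -c "
from h import *
look('w18')
s=capture('scene'); cv2.imwrite('pics/s18.png',np.hstack([cv2.resize(cv2.imread('pics/w18.png'),(400,300)),cv2.resize(s[130:280,190:390,::-1],(400,300))]))"
```

```text
w18 16.9 [ 510.6 -105.5  222.7] w 85.3 F 0.0 ft [-0.8  2.1  3.3] blades [((np.float64(276.8), np.float64(233.0)), 16)]
```

View pics/s18.png

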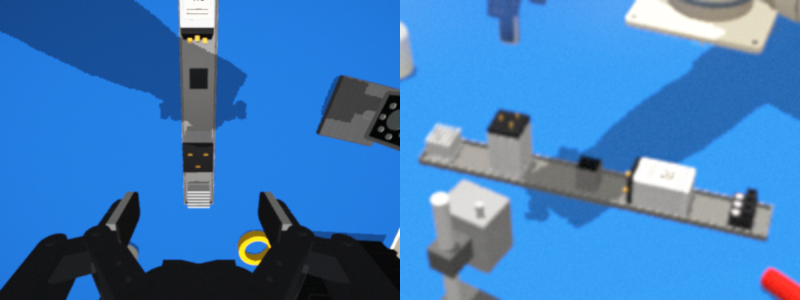

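R stands upright, cap up, between the relay and heatsink, and all neighbours are in place. Next is L: move over it and turn the tool 180° so the camera is on its cap side again.

Request:
{"name": "arm_command", "arguments": {
  "series": [
    [[4.6,0,0,0,1],[4.6,0,0,0,1],[4.6,0,0,0,1],[0,0,0,-8.58,1],[0,0,0,-8.58,1],[0,0,0,-8.58,1],[0,0,0,-8.58,1],[0,0,0,-8.58,1]]
  ]
}}

```text
time: 17.75
position: [499.4, 29.8, 214.4]
orientation: [-0.001, 0.364, 0.932, -0.0]
ft_force: [-0.0, -0.2, 1.0]
width: 85.5
gripper_force: 0.0
```

Request:
{"name": "arm_command", "arguments": {
  "series": [
    [[0,0,0,-8.58,1],[0,0,0,-8.58,1],[0,0,0,-8.58,1],[0,0,0,-8.58,1],[0,0,0,-8.58,1],[0,0,0,-8.58,1],[0,0,0,-8.58,1],[0,0,0,-8.58,1]]
  ]
}}

```text
time: 18.55
position: [499.4, 29.7, 214.4]
orientation: [-0.001, -0.225, 0.974, 0.0]
ft_force: [-0.8, -0.6, -0.1]
width: 85.3
gripper_force: 0.0
```

Request:
{"name": "arm_command", "arguments": {
  "series": [
    [[0,0,0,-8.58,1],[0,0,0,-8.58,1],[0,0,0,-8.58,1],[0,0,0,-8.58,1],[0,0,0,-8.58,1],[0,0,0,-8.58,1],[0,0,0,-8.58,1],[0,0,0,0,1]]
  ]
}}

```text
time: 19.35
position: [499.4, 29.7, 214.6]
orientation: [-0.0, -0.681, 0.732, 0.0]
ft_force: [0.2, -0.2, 0.7]
width: 85.6
gripper_force: 0.0
```

Run:
```python
from h import *
np.set_printoptions(precision=2,suppress=True)
cm=cam("wrist"); look('w19'); print(rot(get_obs()["orientation"])[:,0],get_obs()["qpos"])
im=cv2.imread('pics/w19.png'); h=cv2.cvtColor(im,cv2.COLOR_BGR2HSV); m=cv2.inRange(h,(15,120,120),(35,255,255))
n,_,st,ce=cv2.connectedComponentsWithStats(m)
for i in range(1,n):
    if st[i,4]>10: print(ce[i],st[i,4],unproj(cm,*ce[i],25),unproj(cm,*ce[i],82)[:2])
# white label run along centre column
c,_=cm[0],0
g=im[:,279].astype(int); print([ (r,tuple(g[r])) for r in range(60,330,6)])
```

```text
w19 19.4 [499.4  29.7 214.7] w 85.2 F 0.0 ft [-1.4 -0.1  0.8] blades []
[-0.08 -1.   -0.  ] [-0.11  0.18 -0.12  1.27 -0.   -1.6 ]
[263.07  13.62] 29 [ 501.31 -143.7    25.  ] [ 499.98 -128.12]
[235.79  18.28] 29 [ 528.23 -141.73   25.  ] [ 522.26 -126.48]
[286.94 181.7 ] 33 [488.57  24.69  25.  ] [489.43  11.27]
[268.48 183.91] 33 [510.09  25.76  25.  ] [507.25  12.16]
[277.63 186.08] 38 [499.69  29.11  25.  ] [498.64  14.93]
[(60, (np.int64(163), np.int64(165), np.int64(168))), (66, (np.int64(171), np.int64(174), np.int64(174))), (72, (np.int64(172), np.int64(175), np.int64(176))), (78, (np.int64(170), np.int64(174), np.int64(176))), (84, (np.int64(171), np.int64(173), np.int64(176))), (90, (np.int64(172), np.int64(174), np.int64(177))), (96, (np.int64(172), np.int64(174), np.int64(176))), (102, (np.int64(171), np.int64(174), np.int64(176))), (108, (np.int64(172), np.int64(174), np.int64(177))), (114, (np.int64(170), np.int64(174), np.int64(176))), (120, (np.int64(169), np.int64(173), np.int64(176))), (126, (np.int64(84), np.int64(84), np.int64(85))), (132, (np.int64(54), np.int64(5
[... 1004 characters left out ...]
177), np.int64(177))), (252, (np.int64(185), np.int64(183), np.int64(184))), (258, (np.int64(90), np.int64(92), np.int64(92))), (264, (np.int64(90), np.int64(90), np.int64(92))), (270, (np.int64(142), np.int64(144), np.int64(146))), (276, (np.int64(93), np.int64(94), np.int64(96))), (282, (np.int64(18), np.int64(17), np.int64(18))), (288, (np.int64(205), np.int64(201), np.int64(206))), (294, (np.int64(34), np.int64(32), np.int64(33))), (300, (np.int64(32), np.int64(31), np.int64(32))), (306, (np.int64(36), np.int64(36), np.int64(35))), (312, (np.int64(227), np.int64(125), np.int64(36))), (318, (np.int64(227), np.int64(126), np.int64(34))), (324, (np.int64(227), np.int64(126), np.int64(37)))]
```

L's blades centre at x≈499.5, y≈26, so the cap face is near y≈29. Descend, grip and lift to weigh.

Request:
{"name": "arm_command", "arguments": {
  "series": [
    [[-0.7,0,4.4,0,1],[0,0,4.4,0,1],[0,0,4.4,0,1],[0,0,4.4,0,1],[0,0,2.8,0,0.6],[0,0,0,0,0.2],[0,0,0,0,0],[0,0,0,0,0]]
  ],
  "squeeze": 25
}}

```text
time: 20.2
position: [501.0, 36.6, 12.6]
orientation: [0.001, -0.679, 0.734, -0.001]
ft_force: [-1.2, -0.4, -3.6]
width: 45.5
gripper_force: 25.5
```

```bash
python3 -c "
from h import *
look('w20')"
```

```text
w20 20.25 [501.1  36.6  12.7] w 45.7 F 25.5 ft [ 0.4 -0.7 -3.8] blades [((np.float64(294.7), np.float64(257.0)), 148), ((np.float64(253.3), np.float64(263.1)), 147), ((np.float64(273.4), np.float64(279.2)), 178)]
```

Request:
{"name": "arm_command", "arguments": {
  "series": [
    [[0,0,0,0,0],[0,0,-1,0,0],[0,0,-1,0,0],[0,0,-2,0,0],[0,0,-2,0,0],[0,0,-2,0,0],[0,0,0,0,0],[0,0,0,0,0]]
  ]
}}

```text
time: 21.05
position: [500.3, 36.7, 91.7]
orientation: [0.0, -0.68, 0.733, -0.001]
ft_force: [0.5, -0.1, -3.8]
width: 45.9
gripper_force: 26.1
```

Request:
{"name": "arm_command", "arguments": {
  "series": [
    [[0,0,0,0,0],[0,0,0,0,0]]
  ]
}}

```text
time: 21.25
position: [499.6, 36.7, 90.4]
orientation: [-0.001, -0.68, 0.733, 0.001]
ft_force: [-0.3, -0.1, -4.3]
width: 45.3
gripper_force: 26.1
```

```bash
python3 -c "
from h import *
look('w21')"
```

```text
w21 21.3 [499.7  36.7  90.4] w 45.8 F 26.1 ft [-0.7 -0.7 -4.4] blades [((np.float64(294.7), np.float64(257.1)), 147), ((np.float64(253.4), np.float64(263.1)), 147), ((np.float64(273.4), np.float64(279.2)), 178)]
```

Weight is about 4.2 N, so L is the potted one. It's gripped skewed by about 7° (width 45.6, blade rows unequal). I'll set it back, align the tool to it and regrip.

Request:
{"name": "arm_command", "arguments": {
  "series": [
    [[0,0,3,0,0],[0,0,3,0,0],[0,0,1.7,0,0],[0,0,0,0,0.3],[-0.3,0,0,-6.5,0.3],[0,0,0,0,0],[0,0,0,0,0],[0,0,0,0,0]]
  ]
}}

```text
time: 22.1
position: [500.9, 39.8, 15.2]
orientation: [-0.001, 0.72, -0.694, 0.0]
ft_force: [-0.6, 1.2, 6.6]
width: 44.2
gripper_force: 26.0
```

```bash
python3 -c "
from h import *
look('w22')"
```

```text
w22 22.15 [500.9  39.8  15.2] w 44.3 F 25.9 ft [-1.2  0.4  5.9] blades [((np.float64(297.5), np.float64(250.9)), 136), ((np.float64(256.2), np.float64(252.8)), 139), ((np.float64(276.6), np.float64(269.1)), 172)]
```

Now squarely gripped (44.2 mm). Lift a little, re-align with the lane, shift 15 mm toward the middle, then ease the grip in steps.

Request:
{"name": "arm_command", "arguments": {
  "series": [
    [[0,0,-1,0,0],[0,0,-1,0,0],[1.5,0,0,6.5,0],[0,0,0,0,0.018],[0,0,0,0,0.022],[0,0,0,0,0.022]]
  ]
}}

```text
time: 22.75
position: [500.8, 24.9, 34.4]
orientation: [-0.0, -0.681, 0.733, 0.0]
ft_force: [-0.9, 0.3, -3.1]
width: 44.4
gripper_force: 26.4
```

```bash
python3 -c "
from h import *
look('w23')"
```

```text
w23 22.8 [500.8  25.   34.3] w 43.8 F 26.4 ft [ 1.1 -0.8 -4. ] blades [((np.float64(297.5), np.float64(250.7)), 137), ((np.float64(256.4), np.float64(252.6)), 140), ((np.float64(276.6), np.float64(269.1)), 172)]
```

Request:
{"name": "arm_command", "arguments": {
  "series": [
    [[0,0,0,0,0.0235],[0,0,0,0,0.0235]]
  ]
}}

```text
time: 23.0
position: [500.9, 24.9, 34.2]
orientation: [-0.0, -0.68, 0.733, 0.0]
ft_force: [0.6, -1.1, -3.6]
width: 44.1
gripper_force: 26.4
```

```bash
python3 -c "
from h import *
look('w24')"
```

```text
w24 23.05 [500.9  24.9  34.2] w 44.1 F 26.4 ft [ 0.2 -0.5 -4.2] blades [((np.float64(297.6), np.float64(250.7)), 138), ((np.float64(256.4), np.float64(252.6)), 140), ((np.float64(276.6), np.float64(269.1)), 172)]
```

Request:
{"name": "arm_command", "arguments": {
  "series": [
    [[0,0,0,0,0.025],[0,0,0,0,0.025]]
  ]
}}

```text
time: 23.25
position: [501.0, 24.8, 34.2]
orientation: [-0.0, -0.68, 0.733, 0.0]
ft_force: [0.1, 0.4, -4.2]
width: 44.2
gripper_force: 26.5
```

```bash
python3 -c "
from h import *
look('w25')"
```

```text
w25 23.3 [501.   24.7  34.2] w 44.0 F 26.4 ft [ 0.9 -0.  -4.6] blades [((np.float64(297.5), np.float64(250.7)), 137), ((np.float64(256.4), np.float64(252.6)), 140), ((np.float64(276.6), np.float64(269.1)), 172)]
```

Request:
{"name": "arm_command", "arguments": {
  "series": [
    [[0,0,0,0,0.028],[0,0,0,0,0.028]]
  ]
}}

```text
time: 23.5
position: [501.0, 24.7, 34.3]
orientation: [-0.0, -0.68, 0.733, 0.0]
ft_force: [0.0, 0.6, -4.2]
width: 44.1
gripper_force: 26.4
```

Request:
{"name": "arm_command", "arguments": {
  "series": [
    [[0,0,0,0,0.03],[0,0,0,0,0.03]]
  ]
}}

```text
time: 23.7
position: [501.0, 24.7, 34.3]
orientation: [0.0, -0.68, 0.733, 0.0]
ft_force: [-0.3, -0.4, -4.0]
width: 44.0
gripper_force: 26.5
```

Request:
{"name": "arm_command", "arguments": {
  "series": [
    [[0,0,0,0,0.0315],[0,0,0,0,0.0315]]
  ]
}}

```text
time: 23.9
position: [501.0, 24.7, 34.3]
orientation: [0.0, -0.68, 0.733, 0.0]
ft_force: [-1.5, -0.4, -4.2]
width: 44.0
gripper_force: 26.4
```

```bash
python3 -c "
from h import *
look('w26')"
```

```text
w26 23.95 [501.   24.7  34.3] w 44.1 F 26.5 ft [ 0.2  0.4 -4.4] blades [((np.float64(297.5), np.float64(250.7)), 137), ((np.float64(256.4), np.float64(252.6)), 140), ((np.float64(276.6), np.float64(269.1)), 172)]
```

Request:
{"name": "arm_command", "arguments": {
  "series": [
    [[0,0,0,0,0.0335],[0,0,0,0,0.0335]]
  ],
  "squeeze": 20
}}

```text
time: 24.15
position: [501.0, 24.7, 34.3]
orientation: [-0.0, -0.68, 0.733, 0.0]
ft_force: [-0.0, -0.5, -3.7]
width: 44.0
gripper_force: 24.1
```

Request:
{"name": "arm_command", "arguments": {
  "series": [
    [[0,0,0,0,0.0355],[0,0,0,0,0.0355]]
  ]
}}

```text
time: 24.35
position: [501.0, 24.7, 34.3]
orientation: [-0.0, -0.68, 0.733, 0.0]
ft_force: [-0.4, 0.3, -4.3]
width: 44.0
gripper_force: 21.1
```

Request:
{"name": "arm_command", "arguments": {
  "series": [
    [[0,0,0,0,0.037],[0,0,0,0,0.037]]
  ]
}}

```text
time: 24.55
position: [501.0, 24.7, 34.3]
orientation: [-0.0, -0.68, 0.733, -0.0]
ft_force: [-0.3, -0.0, -3.7]
width: 44.3
gripper_force: 19.0
```

```bash
python3 -c "
from h import *
look('w27')"
```

```text
w27 24.6 [501.   24.7  34.3] w 44.4 F 19.0 ft [ 0.8  0.5 -3.3] blades [((np.float64(297.5), np.float64(250.7)), 137), ((np.float64(256.4), np.float64(252.6)), 139), ((np.float64(276.6), np.float64(269.2)), 169)]
```

Request:
{"name": "arm_command", "arguments": {
  "series": [
    [[0,0,0,0,0.039],[0,0,0,0,0.039]]
  ]
}}

```text
time: 24.8
position: [501.0, 24.7, 34.3]
orientation: [-0.0, -0.68, 0.733, 0.0]
ft_force: [0.7, -0.8, -4.4]
width: 44.4
gripper_force: 16.3
```

```bash
python3 -c "
from h import *
look('w28')"
```

```text
w28 24.85 [501.   24.7  34.3] w 44.2 F 16.3 ft [ 0.4  0.1 -3.7] blades [((np.float64(297.5), np.float64(250.7)), 137), ((np.float64(256.3), np.float64(252.6)), 140), ((np.float64(276.5), np.float64(269.3)), 171)]
```

Request:
{"name": "arm_command", "arguments": {
  "series": [
    [[0,0,0,0,0.0405],[0,0,0,0,0.0405]]
  ]
}}

```text
time: 25.05
position: [501.0, 24.7, 34.3]
orientation: [0.0, -0.68, 0.733, -0.0]
ft_force: [-0.2, -0.5, -3.9]
width: 44.2
gripper_force: 14.3
```

```bash
python3 -c "
from h import *
look('w29')"
```

```text
w29 25.1 [501.   24.7  34.3] w 44.6 F 14.3 ft [ 0.6  1.1 -4.1] blades [((np.float64(297.6), np.float64(250.7)), 138), ((np.float64(256.3), np.float64(252.6)), 140), ((np.float64(276.5), np.float64(269.4)), 171)]
```

Request:
{"name": "arm_command", "arguments": {
  "series": [
    [[0,0,0,0,0.042],[0,0,0,0,0.042]]
  ]
}}

```text
time: 25.3
position: [501.0, 24.7, 34.3]
orientation: [-0.0, -0.68, 0.733, 0.0]
ft_force: [0.3, 0.3, -4.2]
width: 44.6
gripper_force: 12.4
```

```bash
python3 -c "
from h import *
look('w30')"
```

```text
w30 25.35 [501.   24.7  34.3] w 44.6 F 12.4 ft [ 0.5  0.  -4.4] blades [((np.float64(297.5), np.float64(250.7)), 137), ((np.float64(256.3), np.float64(252.6)), 140), ((np.float64(276.5), np.float64(269.4)), 170)]
```

Request:
{"name": "arm_command", "arguments": {
  "series": [
    [[0,0,0,0,0.044],[0,0,0,0,0.044]]
  ]
}}

```text
time: 25.55
position: [501.1, 24.7, 34.4]
orientation: [0.0, -0.68, 0.733, -0.0]
ft_force: [0.3, -0.0, -3.1]
width: 44.2
gripper_force: 5.5
```

```bash
python3 -c "
from h import *
look('w31')"
```

```text
w31 25.6 [501.2  24.7  34.4] w 44.7 F 5.5 ft [-0.  -0.1 -1.8] blades [((np.float64(295.3), np.float64(240.0)), 127), ((np.float64(256.6), np.float64(241.6)), 133), ((np.float64(277.6), np.float64(256.7)), 142)]
```

Request:
{"name": "arm_command", "arguments": {
  "series": [
    [[0,0,0,0,0.0455],[0,0,0,0,0.0455]]
  ]
}}

```text
time: 25.8
position: [501.1, 24.7, 34.4]
orientation: [0.0, -0.68, 0.733, -0.0]
ft_force: [0.9, 0.1, -3.3]
width: 44.7
gripper_force: 4.4
```

```bash
python3 -c "
from h import *
look('w32')"
```

```text
w32 25.85 [501.1  24.7  34.3] w 44.5 F 4.4 ft [-0.7  0.5 -2.7] blades [((np.float64(295.3), np.float64(240.1)), 126), ((np.float64(256.6), np.float64(241.7)), 134), ((np.float64(277.6), np.float64(256.6)), 141)]
```

Request:
{"name": "arm_command", "arguments": {
  "series": [
    [[0,0,0,0,0.0465],[0,0,0,0,0.0465]]
  ]
}}

```text
time: 26.05
position: [501.1, 24.7, 34.3]
orientation: [0.0, -0.68, 0.733, -0.0]
ft_force: [0.1, -0.3, -3.4]
width: 44.6
gripper_force: 3.8
```

```bash
python3 -c "
from h import *
look('w33')"
```

```text
w33 26.1 [501.   24.7  34.3] w 44.5 F 3.8 ft [ 0.6  0.3 -2.1] blades [((np.float64(295.4), np.float64(240.2)), 128), ((np.float64(256.6), np.float64(241.7)), 134), ((np.float64(277.6), np.float64(256.8)), 142)]
```

At ~10 N it slid down rather than rotating, because the pads overlap it too much. I'll regrip with less overlap at the cap end.

Request:
{"name": "arm_command", "arguments": {
  "series": [
    [[0,0,1.0,0,0.0465],[0,0,0.8,0,0.3],[0.7,0,0.2,0,0.3],[0,0,0,0,0],[0,0,0,0,0],[0,0,0,0,0]]
  ]
}}

```text
time: 26.7
position: [500.5, 17.5, 14.4]
orientation: [-0.0, -0.68, 0.733, -0.0]
ft_force: [-1.2, -1.5, -1.8]
width: 47.2
gripper_force: 19.8
```

```bash
python3 -c "
from h import *
look('w34')"
```

```text
w34 26.75 [500.5  17.6  14.4] w 47.0 F 19.8 ft [-1.3 -1.1 -1.5] blades [((np.float64(295.4), np.float64(266.8)), 141), ((np.float64(253.9), np.float64(269.8)), 153), ((np.float64(279.6), np.float64(287.1)), 176)]
```

Request:
{"name": "arm_command", "arguments": {
  "series": [
    [[0,0,-1,0,0],[0,0,-1,0,0],[0,0,0,0,0.025],[0,0,0,0,0.028],[0,0,0,0,0.028]]
  ]
}}

```text
time: 27.25
position: [500.7, 17.7, 34.5]
orientation: [0.0, -0.68, 0.733, -0.0]
ft_force: [0.5, -1.0, -1.5]
width: 44.0
gripper_force: 6.2
```

Request:
{"name": "arm_command", "arguments": {
  "series": [
    [[0,0,0,0,0.032],[0,0,0,0,0.032]]
  ]
}}

```text
time: 27.45
position: [500.4, 17.6, 34.1]
orientation: [-0.0, -0.68, 0.733, 0.0]
ft_force: [-0.9, -1.3, -0.7]
width: 44.4
gripper_force: 1.6
```

```bash
python3 -c "
from h import *
look('w35')"
```

```text
w35 27.5 [500.4  17.6  34.2] w 43.9 F 1.6 ft [ 0.3 -1.5 -1.9] blades [((np.float64(257.5), np.float64(260.5)), 121), ((np.float64(298.9), np.float64(260.4)), 124), ((np.float64(278.4), np.float64(284.5)), 160)]
```

It has now rotated about 13° with its bottom edge on the floor, and it's symmetric in the grip. Following the arc.

Request:
{"name": "arm_command", "arguments": {
  "series": [
    [[0,0,0,0,0.0295],[-0.5,0,-0.6,0,0.0295],[-0.5,0,-0.6,0,0.0295],[0,0,0,0,0.0295]]
  ]
}}

```text
time: 27.9
position: [501.6, 28.4, 47.3]
orientation: [0.0, -0.68, 0.733, -0.0]
ft_force: [-0.8, -1.3, -0.7]
width: 43.8
gripper_force: 2.0
```

```bash
python3 -c "
from h import *
look('w36')"
```

```text
w36 27.95 [501.4  28.2  46.9] w 44.6 F 1.6 ft [-0.5 -1.2  0.1] blades [((np.float64(257.1), np.float64(255.6)), 119), ((np.float64(299.0), np.float64(255.5)), 123), ((np.float64(278.0), np.float64(284.5)), 126)]
```

Request:
{"name": "arm_command", "arguments": {
  "series": [
    [[-0.6,0,-0.5,0,0.0295],[-0.6,0,-0.5,0,0.0295],[0,0,0,0,0.0295]]
  ]
}}

```text
time: 28.25
position: [502.4, 40.5, 57.0]
orientation: [0.0, -0.68, 0.733, -0.0]
ft_force: [-1.0, 0.3, 0.8]
width: 44.0
gripper_force: 1.7
```

```bash
python3 -c "
from h import *
look('w37')"
```

```text
w37 28.3 [502.2  40.2  56.7] w 44.0 F 1.4 ft [-0.8 -1.2 -0.8] blades [((np.float64(256.7), np.float64(251.1)), 108), ((np.float64(299.5), np.float64(251.0)), 104), ((np.float64(278.1), np.float64(283.5)), 101)]
```

Request:
{"name": "arm_command", "arguments": {
  "series": [
    [[0,0,0,0,0.027],[0,0,0,0,0.027],[-0.7,0,-0.4,0,0.027],[-0.7,0,-0.4,0,0.027],[0,0,0,0,0.027]]
  ]
}}

```text
time: 28.8
position: [503.4, 54.6, 64.8]
orientation: [0.0, -0.68, 0.733, 0.0]
ft_force: [-0.5, 0.2, -0.7]
width: 43.9
gripper_force: 4.3
```

```bash
python3 -c "
from h import *
look('w38')"
```

```text
w38 28.85 [503.3  54.3  64.6] w 44.1 F 4.3 ft [-1.2 -0.2 -0.3] blades [((np.float64(256.2), np.float64(248.8)), 80), ((np.float64(300.0), np.float64(248.8)), 82), ((np.float64(278.1), np.float64(284.5)), 75)]
```

Request:
{"name": "arm_command", "arguments": {
  "series": [
    [[-0.7,0,-0.2,0,0.027],[-0.7,0,-0.1,0,0.027],[0,0,0,0,0.027]]
  ]
}}

```text
time: 29.15
position: [504.4, 68.4, 67.6]
orientation: [0.0, -0.68, 0.733, -0.0]
ft_force: [-2.0, -1.2, 2.8]
width: 44.1
gripper_force: 4.9
```

```bash
python3 -c "
from h import *
look('w39')"
```

```text
w39 29.2 [504.3  68.2  67.5] w 44.0 F 4.9 ft [-1.2 -1.   3.5] blades [((np.float64(255.1), np.float64(248.5)), 53), ((np.float64(301.4), np.float64(248.3)), 57), ((np.float64(278.3), np.float64(287.0)), 41)]
```

I was one turn row short: the tool is 8.6° off the lane and drifting sideways in x. I'll grip firmly, lift, finish the turn and re-centre over the lane.

Request:
{"name": "arm_command", "arguments": {
  "series": [
    [[0,0,0,0,0.01],[0,0,0,0,0.0],[0,0,0,0,0.0],[0,0,-1,0,0.0],[0,0,-1,0,0],[0,0,0,-8.58,0],[1.75,0.75,0,0,0],[0,0,0,0,0]]
  ],
  "squeeze": 25
}}

```text
time: 30.0
position: [497.6, 48.4, 87.7]
orientation: [0.0, 0.733, -0.681, 0.0]
ft_force: [-0.4, 0.1, -4.2]
width: 43.6
gripper_force: 27.0
```

```bash
python3 -c "
from h import *
look('w40'); print(rot(get_obs()['orientation'])[:,0])"
```

```text
w40 30.05 [498.   48.9  87.7] w 43.1 F 27.0 ft [ 0.2  0.1 -3.8] blades [((np.float64(255.1), np.float64(248.5)), 51), ((np.float64(301.6), np.float64(248.1)), 65), ((np.float64(278.3), np.float64(287.0)), 39)]
[ 7.27584338e-02 -9.97349573e-01  1.98070565e-04]
```

Request:
{"name": "arm_command", "arguments": {
  "series": [
    [[0,0,1,0,0],[0,0,0.6,0,0],[0,0,0,0,0]]
  ]
}}

```text
time: 30.35
position: [497.3, 49.9, 70.0]
orientation: [0.001, 0.733, -0.68, -0.001]
ft_force: [-0.6, 0.4, -4.1]
width: 43.6
gripper_force: 26.9
```

Request:
{"name": "arm_command", "arguments": {
  "series": [
    [[0,0,0.3,0,0],[0,0,0,0,0]]
  ]
}}

```text
time: 30.55
position: [497.9, 49.8, 67.9]
orientation: [0.0, 0.733, -0.68, -0.0]
ft_force: [0.2, -0.1, -3.5]
width: 43.6
gripper_force: 27.0
```

Request:
{"name": "arm_command", "arguments": {
  "series": [
    [[0,0,0.2,0,0],[0,0,0,0,0.015],[0,0,0,0,0.0235],[0,0,0,0,0.0235]]
  ],
  "squeeze": 20
}}

```text
time: 30.95
position: [498.1, 49.5, 66.4]
orientation: [-0.0, 0.733, -0.68, 0.0]
ft_force: [0.3, -0.3, -4.5]
width: 44.2
gripper_force: 13.8
```

Request:
{"name": "arm_command", "arguments": {
  "series": [
    [[0,0,0,0,0.0265],[0,0,0,0,0.0265]]
  ]
}}

```text
time: 31.15
position: [498.1, 49.6, 66.3]
orientation: [-0.0, 0.733, -0.68, 0.0]
ft_force: [-1.1, 0.4, -5.3]
width: 44.3
gripper_force: 7.7
```

```bash
python3 -c "
from h import *
look('w41')"
```

```text
w41 31.2 [498.   49.5  66.3] w 43.9 F 7.7 ft [ 0.7  0.1 -4.5] blades [((np.float64(255.1), np.float64(248.5)), 51), ((np.float64(301.5), np.float64(248.5)), 54), ((np.float64(278.2), np.float64(287.0)), 40)]
```

Request:
{"name": "arm_command", "arguments": {
  "series": [
    [[0,0,0.3,0,0.0265],[0,0,0,0,0.0265]]
  ]
}}

```text
time: 31.4
position: [497.8, 49.6, 62.9]
orientation: [0.0, 0.733, -0.68, -0.0]
ft_force: [0.1, -0.1, -4.7]
width: 44.0
gripper_force: 7.7
```

Request:
{"name": "arm_command", "arguments": {
  "series": [
    [[0,0,0.3,0,0.0265],[0,0,0,0,0.0265]]
  ]
}}

```text
time: 31.6
position: [498.5, 49.3, 60.8]
orientation: [-0.0, 0.733, -0.68, 0.001]
ft_force: [-0.4, -1.4, 3.3]
width: 43.5
gripper_force: 8.6
```

```bash
python3 -c "
from h import *
look('w42')"
```

```text
w42 31.65 [498.5  49.3  60.7] w 43.5 F 8.6 ft [ 0.2 -0.9  3. ] blades [((np.float64(255.2), np.float64(248.9)), 61), ((np.float64(301.6), np.float64(248.8)), 66), ((np.float64(277.8), np.float64(287.0)), 40)]
```

Request:
{"name": "arm_command", "arguments": {
  "series": [
    [[0,0,-0.1,0,0.0275],[-0.6,0,-0.1,0,0.0275],[-0.6,0,-0.05,0,0.0275],[-0.6,0,0,0,0.0275],[0,0,0,0,0.0275]]
  ]
}}

```text
time: 32.15
position: [496.7, 68.6, 63.0]
orientation: [-0.0, 0.733, -0.68, -0.0]
ft_force: [-1.5, 1.7, 1.8]
width: 44.0
gripper_force: 6.3
```

```bash
python3 -c "
from h import *
look('w43')"
```

```text
w43 32.2 [496.7  68.4  62.9] w 43.8 F 6.3 ft [-0.9  1.2  2.7] blades [((np.float64(253.9), np.float64(252.7)), 49), ((np.float64(302.6), np.float64(252.7)), 52), ((np.float64(278.1), np.float64(292.5)), 57)]
```

Request:
{"name": "arm_command", "arguments": {
  "series": [
    [[-0.6,0,0.1,0,0.0275],[-0.6,0,0.1,0,0.0275],[0,0,0,0,0.0275]]
  ]
}}

```text
time: 32.5
position: [495.8, 80.3, 60.7]
orientation: [-0.0, 0.733, -0.68, -0.0]
ft_force: [-0.3, 2.0, 2.8]
width: 43.8
gripper_force: 6.5
```

```bash
python3 -c "
from h import *
look('w44')"
```

```text
w44 32.55 [495.8  80.2  60.7] w 43.8 F 6.5 ft [-0.5  2.3  3.2] blades [((np.float64(253.4), np.float64(259.0)), 67), ((np.float64(302.9), np.float64(259.0)), 68), ((np.float64(278.3), np.float64(298.9)), 68)]
```

Request:
{"name": "arm_command", "arguments": {
  "series": [
    [[-0.5,0,0.1,0,0.0275],[-0.5,0,0.1,0,0.0275],[-0.5,0,0.15,0,0.0275],[0,0,0,0,0.0275]]
  ]
}}

```text
time: 32.95
position: [494.5, 95.1, 56.9]
orientation: [0.0, 0.733, -0.68, -0.0]
ft_force: [0.2, 0.0, -4.3]
width: 44.0
gripper_force: 5.8
```

```bash
python3 -c "
from h import *
look('w45')"
```

```text
w45 33.0 [494.4  94.8  56.9] w 44.0 F 5.7 ft [-0.3  1.2 -3.7] blades [((np.float64(253.2), np.float64(267.0)), 95), ((np.float64(303.4), np.float64(266.9)), 96), ((np.float64(278.4), np.float64(302.8)), 97)]
```

The blade geometry reads about 89°, so it's upright. Set it down, let go, re-centre and check with a look.

Request:
{"name": "arm_command", "arguments": {
  "series": [
    [[0,0,0.2,0,0.0275],[0,0,0.1,0,0.0275],[0,0,0,0,0.05],[0,0,0,0,0.15],[0,0,0,0,0.4],[0,0,0,0,0.6],[0,0,0,0,0.6]]
  ]
}}

```text
time: 33.7
position: [494.7, 94.4, 54.2]
orientation: [0.0, 0.733, -0.68, -0.0]
ft_force: [0.0, -0.7, -0.6]
width: 68.3
gripper_force: 0.0
```

Run:
```python
from h import *
np.set_printoptions(precision=2,suppress=True)
look('w46'); cm=cam("wrist"); im=cv2.imread('pics/w46.png'); h=cv2.cvtColor(im,cv2.COLOR_BGR2HSV); m=cv2.inRange(h,(15,120,120),(35,255,255)); m[:200]=0
n,_,st,ce=cv2.connectedComponentsWithStats(m)
for i in range(1,n):
    if st[i,4]>10: print(ce[i],st[i,4],unproj(cm,*ce[i],83))
s=capture('scene'); t=capture('top'); cv2.imwrite('pics/s46.png',np.hstack([cv2.resize(im,(400,300)),cv2.resize(s[130:280,190:390,::-1],(400,300))]));cv2.imwrite('pics/t46.png',t[:,:,::-1])
```

```text
w46 33.75 [494.7  94.4  54.3] w 68.3 F 0.0 ft [0.1 0.3 0.2] blades [((np.float64(253.8), np.float64(280.5)), 104), ((np.float64(303.9), np.float64(280.5)), 107), ((np.float64(278.9), np.float64(314.6)), 116)]
[253.84 280.53] 104 [506.39  83.2   83.  ]
[303.93 280.49] 107 [484.24  81.52  83.  ]
[278.86 314.63] 116 [493.95 100.51  83.  ]
```

View pics/s46.png

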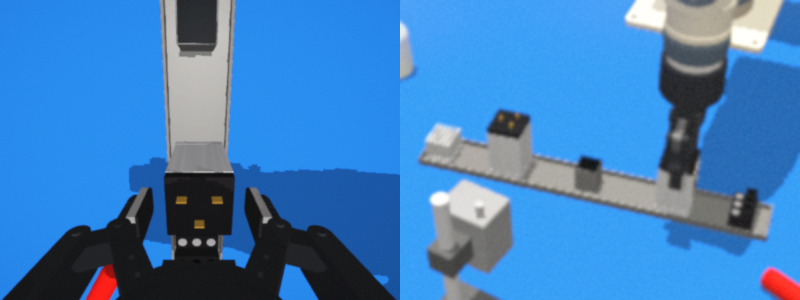

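The pictures show L standing upright, cap up, in the lane, with the relay and terminal block clear. Now a deep, firm regrip, lift, a turn of about 104° so the label faces the reader, and the carry.

Request:
{"name": "arm_command", "arguments": {
  "series": [
    [[0.3,0,0.8,0,0.6],[0,0,1,0,0.6],[0,0,0,0,0.1],[0,0,0,0,-0.1],[0,0,0,0,-0.2],[0,0,0,0,-0.2],[0,0,0,0,-0.2]]
  ],
  "squeeze": 50
}}

```text
time: 34.55
position: [494.8, 91.5, 36.2]
orientation: [0.0, 0.733, -0.68, -0.0]
ft_force: [0.6, 0.2, -3.8]
width: 43.1
gripper_force: 51.8
```

Request:
{"name": "arm_command", "arguments": {
  "series": [
    [[0,0,-1,0,-0.2],[0,0,-2,0,-0.2],[0,0,-3,0,-0.2],[0,0,-3,0,-0.2],[0,0,-2.5,0,-0.2],[0,0,-0.5,0,-0.2],[0,0,0,0,-0.2]]
  ]
}}

```text
time: 35.25
position: [495.2, 91.4, 156.9]
orientation: [-0.001, 0.733, -0.68, 0.001]
ft_force: [-0.5, 0.1, -4.7]
width: 43.8
gripper_force: 52.1
```

Run:
```python
from h import *
look('w47')
t=cam("top"); im=cv2.imread("pics/top0.png")
g=cv2.cvtColor(im,cv2.COLOR_BGR2HSV)[105:165,270:330]
m=(g[:,:,1]<110).astype(np.uint8)   # grey reader on blue
ys,xs=np.nonzero(m); print("reader mask bbox",xs.min()+270,xs.max()+270,ys.min()+105,ys.max()+105)
for r in range(110,160,4): print(r,' '.join(f"{int(v):3d}" for v in im[r,276:322:2].mean(1)))
print("post",unproj(t,301,119,217),"front?",unproj(t,297,150,175))
```

```text
w47 35.3 [494.6  91.4 155.8] w 43.3 F 52.1 ft [-0.7 -0.1 -4.2] blades [((np.float64(307.0), np.float64(313.7)), 182), ((np.float64(249.6), np.float64(313.7)), 177), ((np.float64(278.4), np.float64(350.9)), 188)]
reader mask bbox 280 313 115 155
110  98  96  97  95  98 102 100 102  98 100  97  94  97 104 101 104 101  95  98 101  97  98 101
114  99 102 100  98 100  95 103  99  98 102 102 101 105 106 101  99 100  96  99  98 103  96  99
118  97 100 100  99 102  98  94 100  98 101  96 128 188 193 149 100  95 101  97 102  98 103  98
122 101  98 104  97  90  91  93  91  92  89  69  76 100 104  92 100  98  99 100 100 101 100  99
126 100  98  97  97  84  92  87  86  86  83  81  79  85  88  89  86  88  92  88  95  99 101 102
130  99  99 100  96  85  86  88 130 157 146 134 130 120 118 106 104  93  82  87  94 102  99 102
134 102 104  94  84  87  89 104 136 129 136 139 140 141 140 143 145 120  87  89  98  98 100  94
138 102  98  95  80  69  80 124 141 140 141 141 139 142 143 143 138 100  87  92 102  97 101 100
142  99 100  93  71  62  77 126 139 144 143 143 144 143 140 140 130  95  88 101 104  98 100 101
146 104  98  79  64  61  58  48  56  49  59  72  71  80  96 105 102  89  96  99 101  97 104 100
150  99  94  73  62  59  61  62  58  58  61  62  60  65  66  70  88  88  93 100 100 103 101 105
154  98  99  99  96  89  86  82  68  74  72  64  70  78  89  84  85  87 101 101  98  99  99  98
158  98 103 103 103 101  98 101 103 101 103  99 102 102 101  99  98  97 101  97  98 101 103  98
post [790.18397983 -65.29337007 217.        ] front? [707.73292625 -57.4744909  175.        ]
```

The head's front edge is near row 146, which puts the window at about (720, -56) with the reader's yaw ≈ -10°. The target for the module centre is about (600, -35, 140).

Request:
{"name": "arm_command", "arguments": {
  "series": [
    [[0,0,0,8,-0.2],[0,0,0,8,-0.2],[0,0,0,8,-0.2],[0,0,0,8,-0.2],[0,0,0,8,-0.2],[0,0,0,8,-0.2],[0,0,0,8,-0.2],[0,0,0,8,-0.2]]
  ]
}}

```text
time: 36.1
position: [494.1, 91.4, 154.4]
orientation: [-0.002, -0.258, 0.966, 0.0]
ft_force: [-0.0, 0.2, -3.7]
width: 43.8
gripper_force: 52.1
```

Request:
{"name": "arm_command", "arguments": {
  "series": [
    [[0,0,0,8,-0.2],[0,0,0,8,-0.2],[0,0,0,8,-0.2],[0,0,0,8,-0.2],[0,0,0,8,-0.2],[0,0,0,0,-0.2]]
  ]
}}

```text
time: 36.7
position: [494.1, 91.4, 154.7]
orientation: [-0.001, 0.086, 0.996, -0.0]
ft_force: [0.5, -0.4, -4.7]
width: 43.5
gripper_force: 52.1
```

Request:
{"name": "arm_command", "arguments": {
  "series": [
    [[-2,-1.6,0,0,-0.2],[-2.5,-2.1,0,0,-0.2],[-2.5,-2.1,0.5,0,-0.2],[-2.5,-2.1,1,0,-0.2],[-2,-1.7,0.7,0,-0.2],[-1,-1,0,0,-0.2],[0,0,0,0,-0.2],[0,0,0,0,-0.2]]
  ]
}}

```text
time: 37.5
position: [599.6, -33.8, 133.9]
orientation: [-0.001, 0.084, 0.996, 0.0]
ft_force: [0.7, 1.0, -3.3]
width: 43.3
gripper_force: 52.4
```

Run:
```python
from h import *
look('w50'); o=get_obs(); print(rot(o["orientation"])[:,0],o["qvel"].round(3),o["qpos"].round(2))
im=capture("scene"); t=cam("scene"); cv2.imwrite("pics/s50.png",im[:,:,::-1])
# label visible? reproject expected window and module corners; head silhouettes compare reader pose between start/now in top
a=cv2.imread("pics/top0.png").astype(int); b=capture("top")[:,:,::-1].astype(int)
for n,(u,v,w,hh) in dict(driver=(148,163,64,36),tape=(372,163,30,30),disp=(386,250,30,28),spool=(136,248,28,28),term=(210,212,20,24),heat=(336,206,22,24),relay=(274,210,20,20)).items():
    print(n,abs(a[v:v+hh,u:u+w]-b[v:v+hh,u:u+w]).mean().round(1))
```

```text
w50 37.55 [599.5 -33.4 134.2] w 43.5 F 52.4 ft [-0.6  0.3 -4.2] blades [((np.float64(249.6), np.float64(313.1)), 203), ((np.float64(306.8), np.float64(313.1)), 203), ((np.float64(278.4), np.float64(350.3)), 190)]
[-9.85890721e-01  1.67388081e-01  8.46110491e-04] [ 0.009 -0.012 -0.001 -0.001 -0.     0.006] [-0.2   0.39 -0.04  1.14  0.   -0.03]
driver 9.3
tape 10.1
disp 9.3
spool 9.4
term 9.1
heat 11.9
relay 56.7
```

Held at (599, -33) with the module centre at about 140 mm, label facing the reader, and the other objects unchanged. I'll let it settle, then hand in.

Request:
{"name": "arm_command", "arguments": {
  "series": [
    [[0,0,0,0,-0.2],[0,0,0,0,-0.2],[0,0,0,0,-0.2],[0,0,0,0,-0.2],[0,0,0,0,-0.2]]
  ]
}}

```text
time: 38.15
position: [600.2, -34.1, 134.3]
orientation: [0.0, 0.085, 0.996, 0.0]
ft_force: [-0.2, -0.8, -3.5]
width: 43.6
gripper_force: 52.4
```

```bash
python3 -c "
from cell import *
print(close_job())"
```

```text
the job is handed in; nothing more can be done
None
```

The job is handed in at 38 s with no verdict returned: the potted module (about 4.2 N, against about 1.5 N for the other) is held upright about 10 cm in front of the reader's window with its label facing it, and the lighter one stands upright in the lane.

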